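# Click a stick holder's press stud shut in bench-held pliers

### The arm

A 6-joint arm with a two-finger parallel gripper is mounted at the origin on the work surface. World frame = base frame: x ahead of the robot, y to its left, z up, the work surface at z = 0. Lengths are in mm, angles in rad, forces in N, time in s.
With the tool pointing down it reaches from about 350 to 950 mm from the base axis. Payload 17.4 kg.
Tool frame: the origin (TCP) lies midway between the tips of the shut fingers; the grasp point (between the pads) lies 19 mm behind it; z points along the fingers, y is the direction in which the jaws open and shut (so a half turn about z gives the same grasp; the last joint's range is limited). The gripper opens to 93 mm and grips with 3 to 60 N. Pads are 15 mm wide; open, the fingers measure 128 mm over their backs; the gripper's body (75 mm by 188 mm) begins 65 mm behind the grasp point.
Start: joints at [1.186, 0.116, 1.442, -0, 1.584, -0.038], TCP at [229.434, 634.817, 218.646] pointing down, gripper open.
Joint ranges: [-2.83, 2.83], [-0.83, 2.19], [0.07, 2.5], [-1.14, 4.28], [0.01, 3], [-2.97, 2.97]. Speed limits (rad/s): [1.89, 1.89, 2.22, 3.14, 3.14, 3.14].

### API

Orientations are given as [roll, pitch, yaw] about the fixed x, y, z axes, in that order (R = Rz(yaw) Ry(pitch) Rx(roll)).
In Python, from workcell import env, get_image, spotter gives the robot as it stands.
- The arm moves only by the tool jog_arm, never from a script. Its argument "motion" is a list of rows, each a list of 7 numbers: the shift along the tool's x, y, z scaled (see below), then the turn, a rotation vector about the tool's x, y, z scaled (see below), then the opening, from 0 (shut) to 1 (fully open). In form: [[dx, dy, dz, wx, wy, wz, claw], ...]. A call has exactly 10 rows; each row is the pose to reach, as a shift and turn from the pose commanded when the call began, along the tool's axes at that moment; what a row does not reach only later rows make up. The controller multiplies each number of a shift by 200 mm and each number of a turn by pi/2 rad. A row lasts 1/12 s, in which the tool goes at most 41.7 mm and 7.16 degrees, less where a joint would pass 70% of its speed; a pose out of reach is approached as far as the arm can. A call with a number of a shift or a turn outside -1 to 1 is refused whole. A call with a gripper value outside its range is refused whole. The fingers move at their own pace and stop on an object; the grip force is fixed at half the most. Time passes only in rows, so rows that repeat a pose let the fingers close, or fill a call up. It gives the time, the measured TCP pose, the force and the opening at its end, in the units of the state.
- env.state(): the state, without advancing time (a new reading comes with each control period).
- get_image(name): name is "scene" or "side" or "wrist"; returns a dict with "frame" (400x640x3 uint8, red, green, blue), "z_map" (400x640 float32, mm along the optical axis (not along the pixel's ray), 0 where there is no reading), "mtx" (3x3 intrinsics, pixels), "xyz" and "rotation" of the camera in the world. Camera axes: x right, y up, looking along -z (the intrinsics and any distortion apply to the point x, -y, -z); pixel columns grow to the right and rows downward; lengths in mm; the calibration is good to about 2 mm. A picture is of the moment at which its call begins.
- env.job_done(): hands the job in, once; it reports no verdict.
Trained networks look in the newest picture that a camera, given by its name, has taken for a name from the list of things; names that differ only in an ending like _2 or _b are one class to them, and where a whole thing is asked for, a point or a joint stands for the part that bears it (a point fixed in the world has none). Each returns a list of dicts, best first, with "score" (0 to 1); they miss things now and then, are a little off and sometimes report something else, mostly with a low value. They report only what shows in the picture. A call takes as long as a camera call. They do not tell look-alikes from the thing itself.
- spotter.trace(name, camera): "region" (400x640 bool, what is visible of it).
- spotter.pinpoint(name, camera): "at" ([x, y, z] in mm, in world coordinates, good to about 4 mm: a listed point, or the origin of a listed thing).
The state is a dict: "time": time; "joint_pos": joint angles; "joint_vel": joint speeds; "tau": joint torques, N m; "tool_pos": TCP position; "eef_rot": TCP orientation; "contact_force": force on the tool from outside, world axes, zero at the start; "torque": the same for the moment, N m; "grip_width": finger opening in mm.
Only numpy, scipy, OpenCV 4.12 (cv2) and the standard library are available. Lean on these libraries where they do the work, as an engineer would, in place of code of your own. Each camera call takes 0.05 s, during which the arm holds its last target.

### The job

One of the brass stick holders still has its steel stud plate standing off from the block. Pick it up by its white stick, stand it on the board between the open jaws of the held pliers with the stud plate facing the moving jaw, the one with the short pad, and let go. Then press the pliers' free handle towards the clamped one until the stud plate clicks home, let the pliers spring open and leave the holder standing in the jaws.

Things in the scene. Friction and masses are not known exactly. Their poses are not given: they have to be found in the camera images.
- stick (a point): Mid stick of the one OPEN holder, 45 mm above its underside. Brass block 30x30x20 mm high; white stick 18 mm thick stands up from its centre, from 20 to 70 mm. Its y axis points to the steel stud plate (28x8 mm, 17 high), which stands on a pin 12 mm off the block's +y face: holder spans y -15 to +35 mm. The other two holders have the plate tight on the block. 0.14 kg.
- stud (a joint): How far the holder's stud plate is pushed towards its block: 0 open, 0.012 m clicked home. It resists with about 7 N, snaps through at 6 mm and then stays shut. It must be closed by the pliers, not by the fingers.
- seat (a point): Board top (8 mm above table) between the held pliers' jaws, where the stick's axis should stand. y points to the moving jaw (holder's y must match), x along the pliers to the jaw tips. 10 mm free at each jaw: fixed jaw's flat face at y -25, moving jaw's flat pad (34 mm long, stays parallel) at +45; it first slides the holder to the fixed jaw. Jaws are 32 mm high, pivot (x -76, y +10) 37 mm.
- handle (a point): On the free handle (bar 16 mm wide, 10 to 34 mm above the table), 110 mm from the upright pivot axis. Open, it is at (-169, -48) mm in the seat's frame; room for closed fingers on its -y side. Pressed to the seat's +y with about 8 N it swings about the pivot; stud clicks and handle stops at about (-185, -6). A spring reopens it. Other handle: clamped by two straps 42 mm high.
Mind the look-alikes: they are no part of the job. What is shaped like the part that bears stick but black or turquoise is not meant.

How it is judged (in metres and radians):
On the way, in this order (a step that is already met when the one before it is completed fails the run):
1. the open holder stands released on the board between the jaws, stud plate towards the moving jaw and still open (x of stick in the frame of seat between -0.015 and 0.015 m and y of stick in the frame of seat between -0.0108 and 0.0108 m and z of stick in the frame of seat between 0.041 and 0.049 m and angle between the y axis of stick and the y axis of seat, either way round below 0.3 rad and value of joint stud below 0.004 m and contact force between the fingers and holder below 0.2 N), for 0.2 s.
2. the pliers are pressed closed and the stud plate has clicked home (value of joint stud above 0.0102 m and y of handle in the frame of seat above -0.02 m), for 0.05 s.
At the end, for the whole second after the job is handed in: The stud plate is clicked home (at least 10.2 of 12 mm), the pliers have sprung open again, and the holder stands upright (within 0.15 rad) and at rest between the jaws, its stick within 22 mm along the pliers and 5 to 16 mm from the seat point towards the fixed jaw, where the pliers push it (value of joint stud above 0.0102 m and x of stick in the frame of seat between -0.022 and 0.022 m and y of stick in the frame of seat between -0.016 and -0.005 m and angle between stick's own z axis and vertical below 0.15 rad and y of handle in the frame of seat below -0.035 m and linear speed of holder below 0.02 m/s); the robot touches nothing.
It fails at once if the stud is pushed shut away from the pliers' jaws (value of joint stud above 0.006 m and horizontal distance between stick and seat above 0.045 m).
It fails at once if the stud is shut while the fingers touch the holder (value of joint stud above 0.006 m and contact force between the fingers and holder above 1 N).
It also fails if it takes over 51 s, if anything falls off the work surface, if the arm or the gripper's body presses on something with over 40 N, if the wrist force passes 120 N, or if a joint passes its speed limit or range.

## Working session

There is one attempt and no reset: what is moved stays moved. The work goes in short steps, Python scripts to look and compute and a tool call to move; the robot and the scene stay as the last step left them, time stands still between calls to the robot, and variables do not carry over. Pictures are saved under pics/ and viewed, and the job is handed in when it is done.

Besides the shell and the picture viewer there is one more tool, called after "Emit:" as name(argument=value, ...), one argument or row to a line, values as JSON. jog_arm: Moves the arm, as the interface text tells. Shifts and turns lie within -1 to 1; 1 stands for 200 mm of shift or pi/2 rad of turn. Its arguments: {"type":"object","properties":{"motion":{"type":"array","items":{"type":"array","items":{"type":"number","minimum":-1,"maximum":1}}}},"required":["motion"]}

```bash
ls; mkdir -p pics; cat > h.py <<'E'
import numpy as np, cv2
from workcell import env,get_image,spotter
def save(im,name,crop=None,s=1):
    f=im['frame'][:,:,::-1]
    if crop: f=f[crop[1]:crop[3],crop[0]:crop[2]]
    f=cv2.resize(f,None,fx=s,fy=s,interpolation=cv2.INTER_CUBIC); cv2.imwrite('pics/'+name,f)
def world(im,u,v,z=None):
    K=np.array(im['mtx']);R=np.array(im['rotation']);p=np.array(im['xyz'])
    if R.shape!=(3,3):
        from scipy.spatial.transform import Rotation as Ro
        R=Ro.from_euler('xyz',R).as_matrix()
    d=np.array([(u-K[0,2])/K[0,0],-(v-K[1,2])/K[1,1],-1.0]); d=R@d
    if z is None: return p+d*im['z_map'][int(round(v)),int(round(u))]
    return p+d*(z-p[2])/d[2]
def cloud(im):
    v,u=np.mgrid[0:400,0:640]; K=np.array(im['mtx']);R=np.array(im['rotation'])
    d=np.stack([(u-K[0,2])/K[0,0],-(v-K[1,2])/K[1,1],-np.ones_like(u,float)],-1)
    return np.array(im['xyz'])+(d*im['z_map'][...,None])@R.T
E
python3 - <<'E'
from h import *
for c in ['scene','side','wrist']:
    im=get_image(c); save(im,c+'0.png'); print(c,np.round(im['xyz'],1),np.round(im['rotation'],3).tolist(),np.array(im['mtx']).round(1).tolist(),[k for k in im])
    for n in ['stick','seat','handle','stud']:
        try: print(n,[(round(r['score'],2),np.round(r['at'],0).tolist()) for r in spotter.pinpoint(n,c)])
        except Exception as e: print(n,e)
print(env.state())
E
```

```text
pics
scene [1101.3  286.5  665.3] [0.842, 0.011, 2.085] [[494.4, 0.0, 314.8], [0.0, 494.4, 191.5], [0.0, 0.0, 1.0]] ['frame', 'z_map', 'mtx', 'xyz', 'rotation']
stick [(0.77, [515.0, -167.0, 46.0]), (0.7, [495.0, -94.0, 47.0]), (0.66, [397.0, -108.0, 48.0])]
seat [(0.79, [630.0, 140.0, 9.0])]
handle [(0.97, [457.0, 134.0, 22.0])]
stud it knows: handle, seat, stick
side [ 339.7 -442.9  581.1] [0.689, 0.007, -0.441] [[407.2, 0.0, 314.4], [0.0, 407.2, 204.7], [0.0, 0.0, 1.0]] ['frame', 'z_map', 'mtx', 'xyz', 'rotation']
stick [(0.95, [398.0, -106.0, 46.0]), (0.94, [495.0, -96.0, 49.0]), (0.88, [514.0, -173.0, 47.0]), (0.69, [632.0, 139.0, 2.0])]
seat [(0.94, [633.0, 139.0, 6.0])]
handle []
stud it knows: handle, seat, stick
wrist [162.9 659.3 384.7] [-0.259, 0.001, 1.224] [[352.6, 0.0, 323.3], [0.0, 352.6, 197.8], [0.0, 0.0, 1.0]] ['frame', 'z_map', 'mtx', 'xyz', 'rotation']
stick []
seat []
handle []
stud it knows: handle, seat, stick
{'time': 0.6, 'joint_pos': array([ 1.18619537e+00,  1.16014962e-01,  1.44160613e+00, -1.12420711e-05,
        1.58398374e+00, -3.78168150e-02]), 'joint_vel': array([ 3.36883196e-04, -2.56192586e-04,  6.15413958e-04,  8.84270997e-05,
       -5.77051367e-04,  6.93681019e-04]), 'tau': array([-3.00161628e-04, -7.20656061e+01, -6.22550869e+01,  7.78138521e-02,
        1.78518542e-02,  8.98136341e-05]), 'tool_pos': array([229.4414266 , 634.8180593 , 218.63223575]), 'eef_rot': array([-3.14158006e+00,  1.07725501e-05,  2.79480837e+00]), 'contact_force': array([ 0.77450836, -1.02015487, -0.18687302]), 'torque': array([-0.04556003,  0.04016292,  0.00344276]), 'grip_width': 92.93622240928231}
```

```bash
python3 - <<'E'
s=open('h.py').read()
s=s.replace("K=np.array(im['mtx']);R=np.array(im['rotation'])\n    d=np.stack","K=np.array(im['mtx']);R=rot(im)\n    d=np.stack")
s+='''
from scipy.spatial.transform import Rotation as Ro
def rot(im): return Ro.from_euler('xyz',im['rotation']).as_matrix()
def proj(im,P):
    K=np.array(im['mtx']); c=(np.atleast_2d(P)-np.array(im['xyz']))@rot(im)
    return np.stack([K[0,2]+K[0,0]*c[:,0]/-c[:,2],K[1,2]-K[1,1]*c[:,1]/-c[:,2]],-1)
'''
open('h.py','w').write(s)
E
```

```text
(no output)
```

View pics/scene0.png

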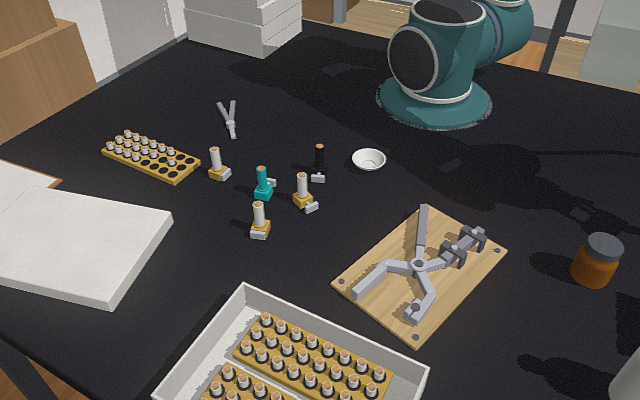

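View pics/side0.png

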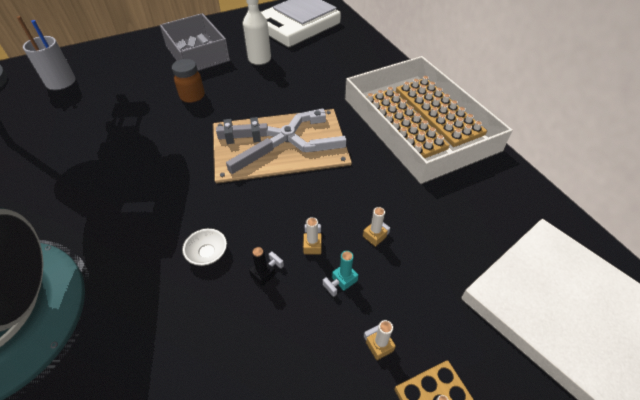

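```bash
python3 - <<'E'
from h import *
a=get_image('scene');b=get_image('side')
P=[[515,-170,46],[495,-95,47],[397,-107,47],[631,140,8],[457,134,22]]
print(proj(a,P).round(),proj(b,P).round())
save(a,'sc1.png',(190,130,350,250),5)
save(b,'si1.png',(220,190,420,370),4)
save(a,'sc2.png',(320,190,520,360),4)
save(b,'si2.png',(200,90,360,190),5)
np.savez('i0.npz',**{k+c:np.array(v) for c,im in(('a',a),('b',b)) for k,v in im.items()})
E
```

```text
[[262. 178.]
 [300. 183.]
 [320. 154.]
 [383. 296.]
 [419. 221.]] [[345. 265.]
 [312. 233.]
 [257. 261.]
 [323. 139.]
 [245. 161.]]
```

View pics/sc1.png

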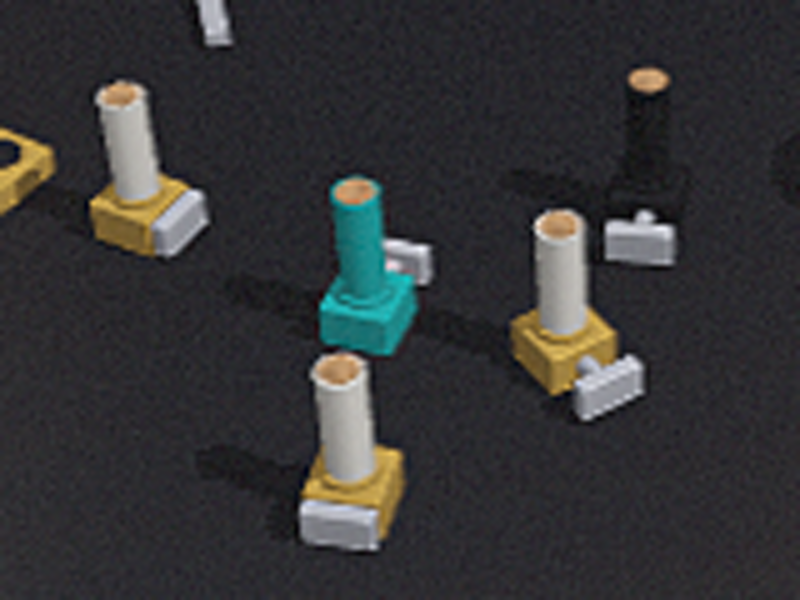

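View pics/si1.png

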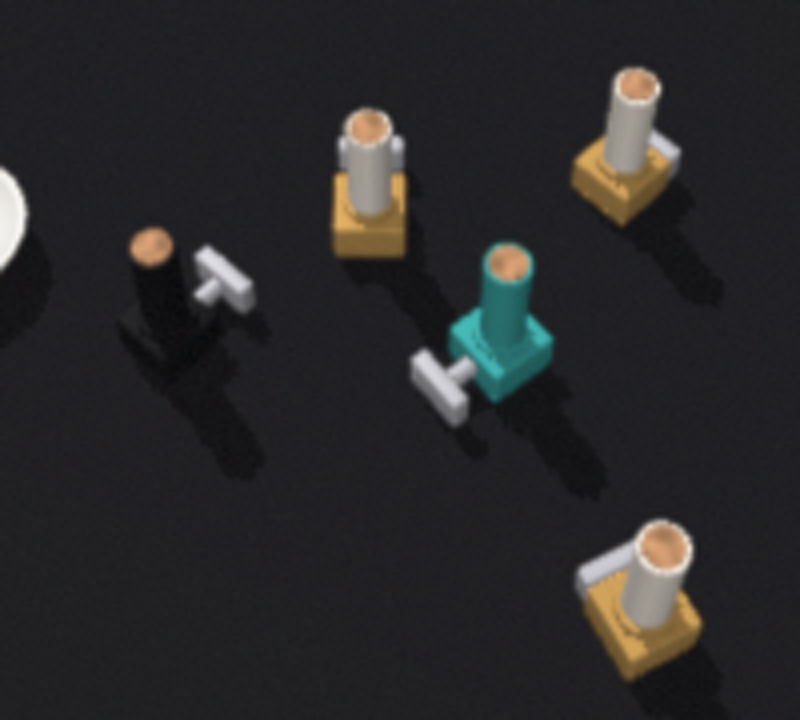

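View pics/sc2.png

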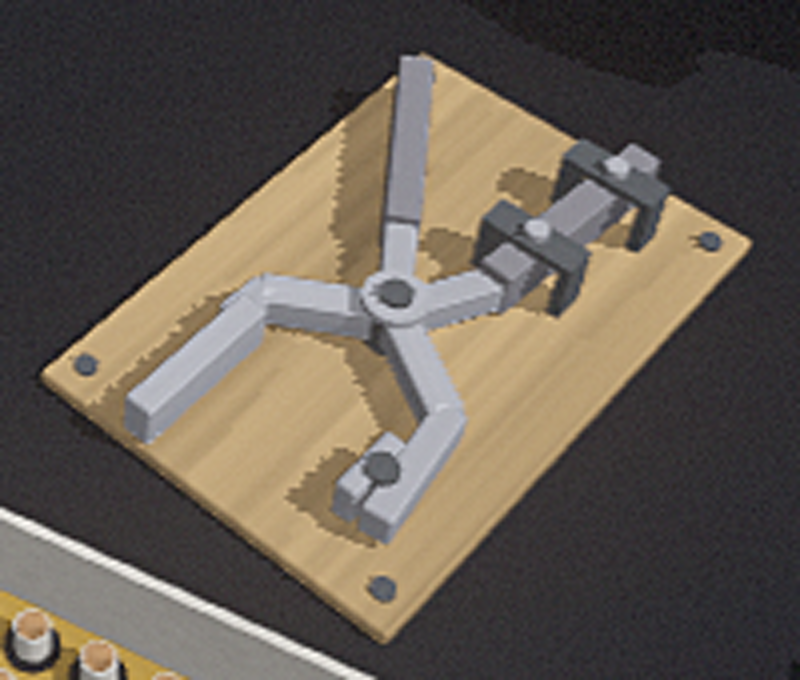

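View pics/si2.png

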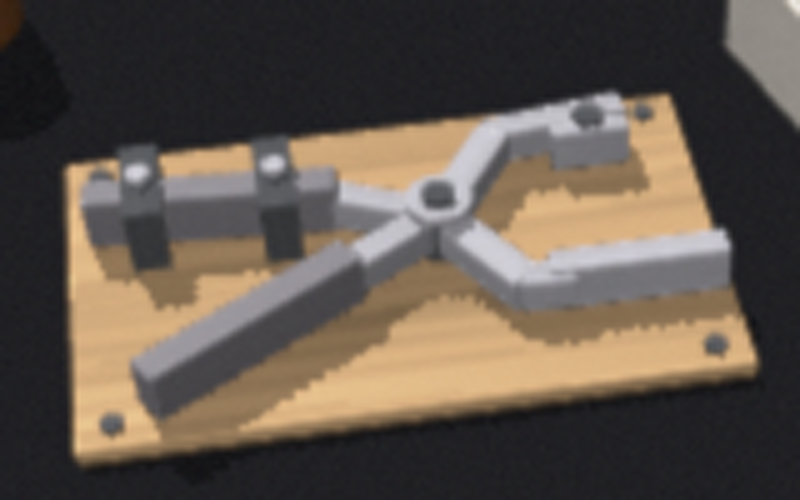

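```bash
python3 - <<'E'
from h import *
z=np.load('i0.npz')
for c in 'ab':
    im={k[:-1]:z[k] for k in z.files if k[-1]==c}
    C=cloud(im); F=im['frame'].astype(int)
    near=(np.hypot(C[...,0]-495,C[...,1]+95)<50)&(im['z_map']>0)
    P=C[near];col=F[near]
    print(c,near.sum(),'table z',np.median(P[P[:,2]<5,2]))
    top=P[P[:,2]>66]; print('top',len(top),top.mean(0).round(1),top.max(0).round(1),top.min(0).round(1))
    st=P[(P[:,2]>25)&(P[:,2]<66)];print('stick',len(st),st.mean(0).round(1))
    bt=P[(P[:,2]>14)&(P[:,2]<24)]; print(len(bt)); 
    cb=col[(P[:,2]>14)&(P[:,2]<24)]
    sat=cb.max(1)-cb.min(1)
    for nm,m in(('grey',sat<40),('brass',sat>=60)):
        q=bt[m]; 
        if len(q): print(nm,len(q),q.mean(0).round(1),cv2.minAreaRect(q[:,:2].astype(np.float32)))
    # rectified topdown not necessary
    # board
    m=(np.abs(C[...,2]-8)<3)&(F[...,0]-F[...,2]>40)&(np.hypot(C[...,0]-570,C[...,1]-140)<220)
    q=C[m][:,:2].astype(np.float32); print('board',m.sum(),np.median(C[m][:,2]),cv2.minAreaRect(q))
E
```

```text
a 1490 table z 0.39985914321403015
top 63 [498.2 -90.6  70.1] [506.4 -82.3  73.3] [ 485.3 -100.5   66. ]
stick 157 [501.7 -88.3  45.7]
206
grey 74 [509.8 -66.9  18.3] ((500.4230651855469, -82.89434814453125), (53.933937072753906, 29.0520076751709), 64.35729217529297)
brass 121 [502.4 -86.9  19.5] ((499.6046447753906, -85.75566101074219), (40.0636100769043, 31.539329528808594), 61.10081481933594)
board 8949 8.408048345265684 ((591.0272216796875, 157.9827117919922), (186.11019897460938, 372.180908203125), 74.98517608642578)
b 2394 table z 1.0358335137655104
top 104 [496.6 -92.6  70.9] [506.4 -81.6  74.1] [ 488.2 -101.3   66.2]
stick 163 [494.3 -97.1  45.3]
215
grey 33 [511.4 -72.8  18.6] ((502.7332763671875, -81.92344665527344), (48.055965423583984, 25.9459285736084), 66.6605453491211)
brass 169 [493.7 -96.8  20.4] ((495.9944152832031, -91.17048645019531), (30.268693923950195, 28.149646759033203), 64.2318115234375)
board 4083 9.3328759035345 ((542.4765625, 170.8820343017578), (178.40505981445312, 269.4015197753906), 74.8375015258789)
```

```bash
cat >> h.py <<'E'
def plan(x,y,z,yaw_deg):
    s=env.state(); p=np.array(s['tool_pos']); R=Ro.from_euler('xyz',s['eef_rot'])
    T=Ro.from_euler('xyz',[np.pi,0,np.radians(yaw_deg)])
    d=R.as_matrix().T@(np.array([x,y,z])-p); w=(R.inv()*T).as_rotvec()
    print('t',round(s['time'],2),'pos',p.round(1),'rpy',np.degrees(s['eef_rot']).round(1),'F',np.round(s['contact_force'],1),'w',round(s['grip_width'],1))
    print('shift',(d/200).round(3),'turn',(w/(np.pi/2)).round(3), 'q',np.round(s['joint_pos'],2))
E
python3 -c "
from h import *
plan(615,120,220,75)"
```

```text
t 0.7 pos [229.4 634.8 218.7] rpy [180.    0.  160.1] F [ 0.3  0.1 -0.9] w 93.1
shift [-2.688 -1.766 -0.007] turn [ 0.    -0.     0.946] q [ 1.19  0.12  1.44 -0.    1.58 -0.04]
```

Emit:
jog_arm(
  motion=[
    [-1,-0.6,0,0,0,0,1],
    [-1,-0.6,0,0,0,0,1],
    [-1,-0.6,0,0,0,0,1],
    [-1,-0.6,0,0,0,0,1],
    [-1,-0.6,0,0,0,0,1],
    [-1,-0.6,0,0,0,0,1],
    [-1,-0.6,0,0,0,0,1],
    [-1,-0.6,0,0,0,0,1],
    [-1,-0.6,0,0,0,0,1],
    [-1,-0.6,0,0,0,0,1],
  ],
)

```text
time: 1.53
tool_pos: [376.1, 454.8, 218.6]
eef_rot: [3.142, -0.0, 2.796]
contact_force: [0.4, 0.5, 0.6]
grip_width: 93.2
```

Emit:
jog_arm(
  motion=[
    [-1,-0.6,0,0,0,0,1],
    [-1,-0.6,0,0,0,0,1],
    [-1,-0.6,0,0,0,0,1],
    [-1,-0.6,0,0,0,0.5,1],
    [-1,-0.6,0,0,0,0.5,1],
    [-1,-0.6,0,0,0,0.5,1],
    [-1,-0.6,0,0,0,0.5,1],
    [-1,-0.6,0,0,0,0.5,1],
    [-1,-0.6,0,0,0,0.5,1],
    [-1,-0.6,0,0,0,0.5,1],
  ],
)

```text
time: 2.37
tool_pos: [523.8, 274.1, 218.4]
eef_rot: [-3.141, -0.0, 2.003]
contact_force: [-0.3, -0.4, -0.1]
grip_width: 93.5
```

```bash
python3 -c "
from h import *
plan(605,120,220,75)"
```

```text
t 2.37 pos [523.8 274.1 218.4] rpy [-180.    -0.   114.7] F [-0.3 -0.4 -0.1] w 93.5
shift [-0.87   0.046 -0.008] turn [-0.    -0.     0.442] q [ 0.44 -0.07  1.63  0.    1.58  0.01]
```

Emit:
jog_arm(
  motion=[
    [-0.87,0.05,0.1,0,0,0.44,1],
    [-0.87,0.05,0.1,0,0,0.44,1],
    [-0.87,0.05,0.1,0,0,0.44,1],
    [-0.87,0.05,0.1,0,0,0.44,1],
    [-0.87,0.05,0.1,0,0,0.44,1],
    [-0.87,0.05,0.1,0,0,0.44,1],
    [-0.87,0.05,0.1,0,0,0.44,1],
    [-0.87,0.05,0.1,0,0,0.44,1],
    [-0.87,0.05,0.1,0,0,0.44,1],
    [-0.87,0.05,0.1,0,0,0.44,1],
  ],
)

```text
time: 3.2
tool_pos: [606.8, 120.8, 198.8]
eef_rot: [3.141, -0.0, 1.321]
contact_force: [0.1, 0.4, -0.0]
grip_width: 92.9
```

```bash
python3 - <<'E'
from h import *
im=get_image('wrist'); save(im,'w1.png')
np.savez('i1.npz',**im)
for n in ['seat','handle','stick']: print(n,[(round(r['score'],2),np.round(r['at'],1).tolist()) for r in spotter.pinpoint(n,'wrist')])
C=cloud(im)
m=(C[...,2]>25)&(C[...,2]<55)&(im['z_map']>0)&(np.hypot(C[...,0]-570,C[...,1]-150)<200)
P=C[m]; print(m.sum()); h=np.histogram(P[:,2],bins=range(25,56,2)); print(h)
a=np.radians(-15); ex=np.array([np.cos(a),np.sin(a)]);ey=np.array([-ex[1],ex[0]])
q=(P[:,:2]-[632,140]); S=np.stack([q@ex,q@ey],-1)
# topdown height raster 1mm/2px
img=np.zeros((360,640),np.uint8)
Cf=C.reshape(-1,3); q=Cf[:,:2]-[632,140]; X=q@ex;Y=q@ey
ok=(X>-250)&(X<70)&(Y>-90)&(Y<90)&(im['z_map'].ravel()>0)
z=np.clip(Cf[:,2],0,50)*5
for x,y,zz in zip(X[ok],Y[ok],z[ok]):
    r,c=int((90-y)*2),int((x+250)*2)
    img[r:r+3,c:c+3]=np.maximum(img[r:r+3,c:c+3],int(zz))
for x in range(-250,70,25): cv2.line(img,((x+250)*2,0),((x+250)*2,360),(255 if x==0 else 120),1)
for y in range(-75,90,25): cv2.line(img,(0,(90-y)*2),(640,(90-y)*2),(255 if y==0 else 120),1)
cv2.imwrite('pics/td1.png',img)
E
```

```text
seat [(0.79, [631.0, 136.8, 7.5])]
handle [(0.72, [459.4, 138.9, 22.5])]
stick [(0.63, [496.5, -88.6, 48.0])]
15988
(array([1440, 2892, 2457,  971, 3111,  852, 1662,  542,  423,  211,  191,
        187,  202,  200,  647]), array([25, 27, 29, 31, 33, 35, 37, 39, 41, 43, 45, 47, 49, 51, 53, 55]))
```

View pics/w1.png

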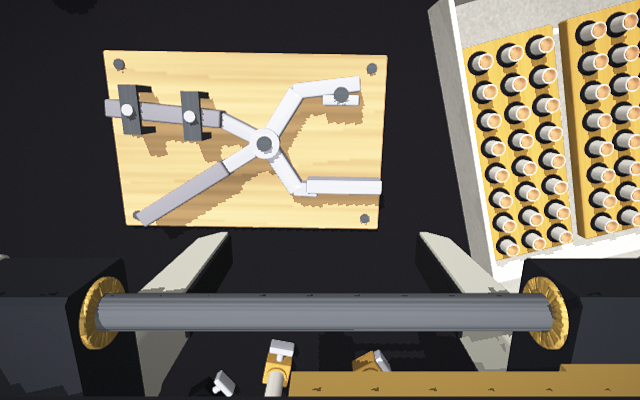

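View pics/td1.png

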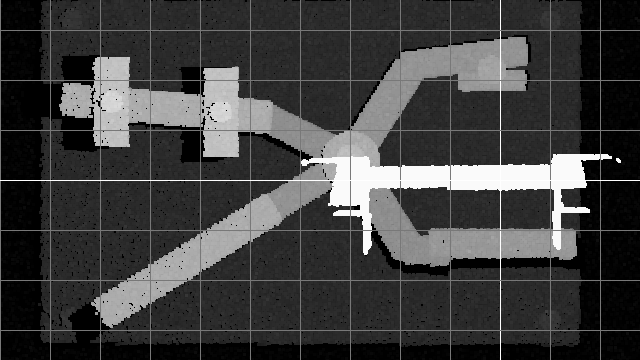

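```bash
python3 - <<'E'
from h import *
im=dict(np.load('i1.npz')); C=cloud(im); F=im['frame'].astype(int)
a=np.radians(-15); ex=np.array([np.cos(a),np.sin(a)]);ey=np.array([-ex[1],ex[0]])
q=C[...,:2]-[632,140]; X=q@ex;Y=q@ey;Z=C[...,2]
v=im['z_map']>0
m=v&(F[...,0]-F[...,2]>40)&(abs(Z-8)<4)&(X>-240)&(X<50)&(abs(Y)<95)
r=cv2.minAreaRect(np.stack([X[m],Y[m]],-1).astype(np.float32)); print('board',r,np.median(Z[m]))
def edge(mask,xs,fn):
    o=[]
    for x in xs:
        s=mask&(abs(X-x)<1.0)
        if s.sum()>3:o.append((x,fn(Y[s])))
    o=np.array(o); p=np.polyfit(o[:,0],o[:,1],1); 
    k=abs(np.polyval(p,o[:,0])-o[:,1])<1.5; p=np.polyfit(o[k,0],o[k,1],1)
    return p,k.sum(),np.median(o[:,1])
jaw=v&(Z>30)&(Z<46)
print('fixed in',edge(jaw&(Y<-15)&(Y>-50),range(-30,32,2),np.max), 'Z',np.median(Z[jaw&(Y<-25)&(Y>-40)&(X>-30)]))
print('fixed out',edge(jaw&(Y<-15)&(Y>-50),range(-30,32,2),np.min))
print('pad',edge(v&(Z>25)&(Z<46)&(Y>35)&(Y<70),range(-17,12,2),np.min))
s=v&(Z>28)&(Z<46)&(Y>46)&(Y<52); print('pad x',np.percentile(X[s],[1,99]))
s=jaw&(Y<-27)&(Y>-38);print('fixed x',np.percentile(X[s],[1,99]))
# pivot dark circle
s=v&(Z>36)&(Z<48)&(np.hypot(X+76,Y-10)<25)&(F.max(-1)<120);print('pivot',s.sum(),np.median(X[s]),np.median(Y[s]))
d=v&(Z>35)&(Z<55)&(X>-40)&(X<20)&(Y>45)&(F.max(-1)<110);print('bolt',X[d].mean(),Y[d].mean())
# handle centerline
s=v&(Z>20)&(Z<44)&(X<-115)&(X>-200)&(Y<0);pp=np.polyfit(X[s],Y[s],1);print('handle',pp,np.polyval(pp,-169),np.percentile(Z[s],[10,50,90]))
print('handle min x',np.percentile(X[v&(Z>20)&(Z<44)&(X<-115)&(Y<-20)],.5))
E
```

```text
board ((-95.30937957763672, 5.441047668457031), (175.2081298828125, 270.0829772949219), 89.8130874633789) 8.033871678893433
fixed in (array([-7.96618787e-03, -2.59573633e+01]), np.int64(30), np.float64(-25.880351178674047)) Z 35.5131531964484
fixed out (array([-2.74892738e-03, -3.68108412e+01]), np.int64(30), np.float64(-36.851407354958155))
pad (array([1.29708805e-02, 4.56925240e+01]), np.int64(15), np.float64(45.6586904488042))
pad x [-215.17420441  258.54223634]
fixed x [-161.97332469  279.05159297]
pivot 22 -76.04241741710968 13.072860511438087
bolt nan nan
handle [ 0.61709742 47.17984068] -57.109623023272874 [32.73800468 33.97542878 34.91364569]
handle min x -201.61596720720328<stdin>:24: RuntimeWarning: Mean of empty slice.
  ret = ret.dtype.type(ret / rcount)
```

```bash
python3 -c "
from h import *
plan(478,-132,185,65)"
```

```text
t 3.4 pos [606.9 120.2 198.8] rpy [180.   -0.   75.6] F [-0.1  0.4 -0. ] w 93.2
shift [-1.382 -0.311  0.069] turn [ 0.    -0.     0.118] q [ 0.15 -0.    1.59  0.    1.55  0.41]
```

Emit:
jog_arm(
  motion=[
    [-1,-0.2,0,0,0,0,1],
    [-1,-0.2,0,0,0,0,1],
    [-1,-0.2,0,0,0,0,1],
    [-1,-0.2,0,0,0,0,1],
    [-1,-0.2,0,0,0,0,1],
    [-1,-0.2,0,0,0,0,1],
    [-1,-0.2,0,0,0,0,1],
    [-1,-0.2,0,0,0,0,1],
    [-1,-0.2,0,0,0,0,1],
    [-1,-0.2,0,0,0,0,1],
  ],
)

```text
time: 4.23
tool_pos: [518.7, -62.8, 198.5]
eef_rot: [-3.141, -0.0, 1.32]
contact_force: [-0.8, -0.1, -0.3]
grip_width: 92.9
```

Emit:
jog_arm(
  motion=[
    [-0.38,-0.11,0.07,0,0,0.12,1],
    [-0.38,-0.11,0.07,0,0,0.12,1],
    [-0.38,-0.11,0.07,0,0,0.12,1],
    [-0.38,-0.11,0.07,0,0,0.12,1],
    [-0.38,-0.11,0.07,0,0,0.12,1],
    [-0.38,-0.11,0.07,0,0,0.12,1],
    [-0.38,-0.11,0.07,0,0,0.12,1],
    [-0.38,-0.11,0.07,0,0,0.12,1],
    [-0.38,-0.11,0.07,0,0,0.12,1],
    [-0.38,-0.11,0.07,0,0,0.12,1],
  ],
)

```text
time: 5.07
tool_pos: [478.2, -131.5, 184.7]
eef_rot: [-3.142, -0.0, 1.131]
contact_force: [0.1, -1.2, -0.8]
grip_width: 93.1
```

```bash
python3 - <<'E'
from h import *
im=get_image('wrist'); save(im,'w2.png')
np.savez('i2.npz',**im)
for n in ['stick']: print(n,[(round(r['score'],2),np.round(r['at'],1).tolist()) for r in spotter.pinpoint(n,'wrist')])
C=cloud(im); F=im['frame'].astype(int); v=im['z_map']>0
n=v&(np.hypot(C[...,0]-500,C[...,1]+85)<45)&(C[...,2]>12)&(C[...,2]<80)
s=F.max(-1)-F.min(-1)
t=n&(C[...,2]>66); P=C[t]; print('top',len(P),P.mean(0), cv2.minEnclosingCircle(P[:,:2].astype(np.float32)))
b=n&(C[...,2]>17)&(C[...,2]<24)&(s>50); P=C[b]; print('brass',np.median(P[:,2]),cv2.minAreaRect(P[:,:2].astype(np.float32)))
g=n&(C[...,2]>12)&(C[...,2]<21)&(s<40)&(C[...,1]>-82); P=C[g]; print('plate',len(P),np.median(P[:,2]),cv2.minAreaRect(P[:,:2].astype(np.float32)))
plan(497,-91,185,65)
c=proj(im,[[500,-80,30]])[0].astype(int);print(c)
save(im,'w2c.png',(max(c[0]-70,0),max(c[1]-60,0),c[0]+70,c[1]+60),5)
E
```

```text
stick [(0.94, [498.7, -93.4, 44.9]), (0.83, [399.1, -108.5, 47.4]), (0.62, [513.4, -169.7, 42.8])]
top 411 [495.71277016 -92.17194837  70.54528085] ((495.5527648925781, -92.3261947631836), 8.977348327636719)
brass 19.957159394536518 ((495.6903076171875, -91.98431396484375), (29.553234100341797, 29.19272804260254), 64.82136535644531)
plate 379 18.24555481687247 ((506.5092468261719, -70.11824798583984), (19.677209854125977, 27.432851791381836), 64.86591339111328)
t 5.17 pos [ 478.1 -131.7  184.7] rpy [180.   -0.   64.7] F [-0.7  0.   0.4] w 93.0
shift [ 0.225 -0.001 -0.002] turn [ 0.    -0.    -0.003] q [-0.32 -0.27  1.86  0.    1.55  0.12]
[321 121]
```

View pics/w2.png

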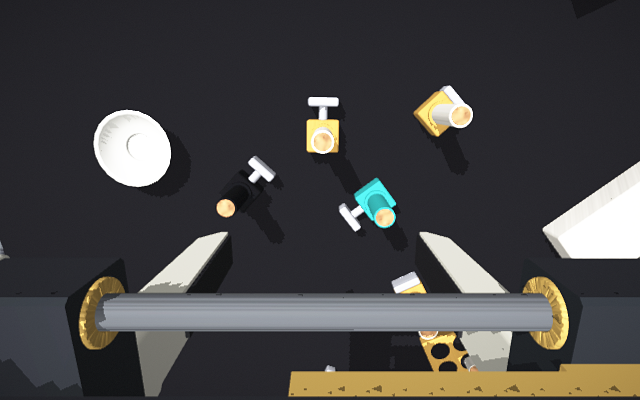

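View pics/w2c.png

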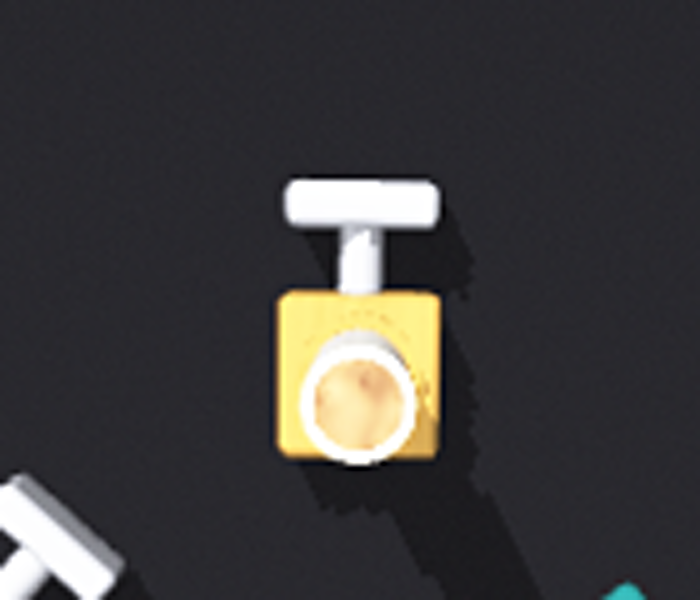

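Emit:
jog_arm(
  motion=[
    [0.218,-0.004,0,0,0,0,0.7],
    [0.218,-0.004,0,0,0,0,0.7],
    [0.218,-0.004,0.2,0,0,0,0.7],
    [0.218,-0.004,0.4,0,0,0,0.7],
    [0.218,-0.004,0.52,0,0,0,0.7],
    [0.218,-0.004,0.62,0,0,0,0.7],
    [0.218,-0.004,0.7,0,0,0,0.7],
    [0.218,-0.004,0.753,0,0,0,0.7],
    [0.218,-0.004,0.753,0,0,0,0.7],
    [0.218,-0.004,0.753,0,0,0,0.7],
  ],
)

```text
time: 6.0
tool_pos: [495.9, -92.1, 34.3]
eef_rot: [-3.141, 0.0, 1.13]
contact_force: [0.5, -0.3, 1.1]
grip_width: 64.8
```

Emit:
jog_arm(
  motion=[
    [0,0,0,0,0,0,0],
    [0,0,0,0,0,0,0],
    [0,0,0,0,0,0,0],
    [0,0,0,0,0,0,0],
    [0,0,0,0,0,0,0],
    [0,0,0,0,0,0,0],
    [0,0,0,0,0,0,0],
    [0,0,0,0,0,0,0],
    [0,0,0,0,0,0,0],
    [0,0,0,0,0,0,0],
  ],
)

```text
time: 6.83
tool_pos: [495.9, -92.1, 34.1]
eef_rot: [-3.142, 0.0, 1.13]
contact_force: [-0.2, 0.5, 0.9]
grip_width: 17.5
```

```bash
python3 - <<'E'
from h import *
im=get_image('side'); save(im,'s3.png',(200,120,440,300),3)
plan(496,-92,34,65)
E
```

```text
t 6.88 pos [495.9 -92.1  34.1] rpy [180.    0.   64.7] F [-0.  -0.1  0.9] w 17.5
shift [0.001 0.    0.   ] turn [ 0.     0.    -0.003] q [-0.23 -0.15  2.01 -0.    1.28  0.21]
```

View pics/s3.png

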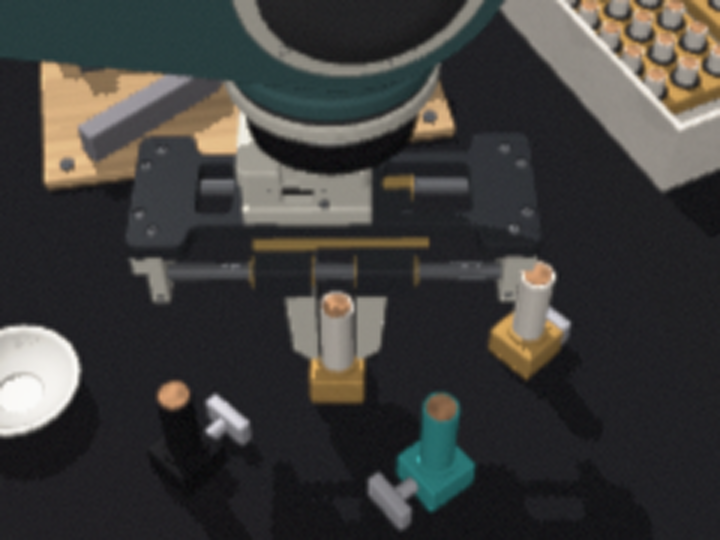

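Emit:
jog_arm(
  motion=[
    [0,0,-0.05,0,0,0,0],
    [0,0,-0.15,0,0,0,0],
    [0,0,-0.3,0,0,0,0],
    [0,0,-0.45,0,0,0,0],
    [0,0,-0.5,0,0,0,0],
    [0,0,-0.5,0,0,0,0],
    [0.15,0,-0.5,0,0,0,0],
    [0.3,0,-0.5,0,0,0,0],
    [0.4,0,-0.5,0,0,0,0],
    [0.4,0,-0.5,0,0,0,0],
  ],
)

```text
time: 7.72
tool_pos: [530.3, -17.1, 132.1]
eef_rot: [-3.139, 0.0, 1.132]
contact_force: [-0.4, -0.9, -2.1]
grip_width: 17.3
```

```bash
python3 -c "
from h import *
plan(630,140.5,130,74.9)"
```

```text
t 7.72 pos [530.3 -17.1 132.1] rpy [-179.9    0.    64.8] F [-0.4 -0.9 -2.1] w 17.3
shift [0.925 0.116 0.01 ] turn [-0.001 -0.    -0.112] q [-0.08 -0.16  1.86  0.    1.45  0.36]
```

Emit:
jog_arm(
  motion=[
    [0.15,0.02,0,0,0,0,0],
    [0.32,0.04,0,0,0,-0.05,0],
    [0.5,0.06,0,0,0,-0.11,0],
    [0.68,0.08,0,0,0,-0.112,0],
    [0.83,0.1,0,0,0,-0.112,0],
    [0.91,0.109,0,0,0,-0.112,0],
    [0.938,0.109,0,0,0,-0.112,0],
    [0.938,0.109,0,0,0,-0.112,0],
    [0.938,0.109,0,0,0,-0.112,0],
    [0.938,0.109,0,0,0,-0.112,0],
  ],
)

```text
time: 8.55
tool_pos: [629.3, 139.3, 133.9]
eef_rot: [-3.141, 0.0, 1.305]
contact_force: [0.1, 1.3, -1.2]
grip_width: 17.7
```

```bash
python3 - <<'E'
from h import *
plan(630,140.5,42,74.9)
for c in ['scene','side']:
    im=get_image(c); save(im,c+'4.png',(320,150,520,330) if c=='scene' else (180,40,400,200),3.5)
E
```

```text
t 8.55 pos [629.3 139.3 133.9] rpy [-180.     0.    74.8] F [ 0.1  1.3 -1.2] w 17.7
shift [0.007 0.002 0.459] turn [-0.     0.    -0.002] q [ 0.18  0.09  1.61 -0.    1.44  0.44]
```

View pics/scene4.png

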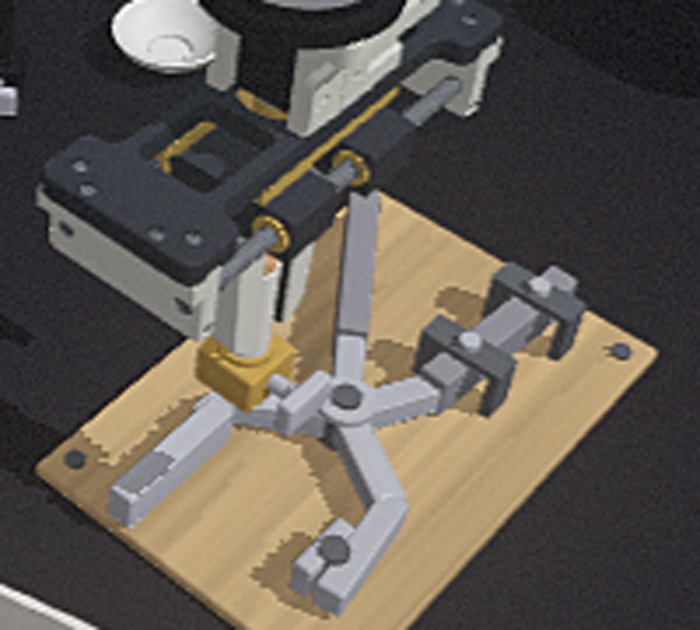

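View pics/side4.png

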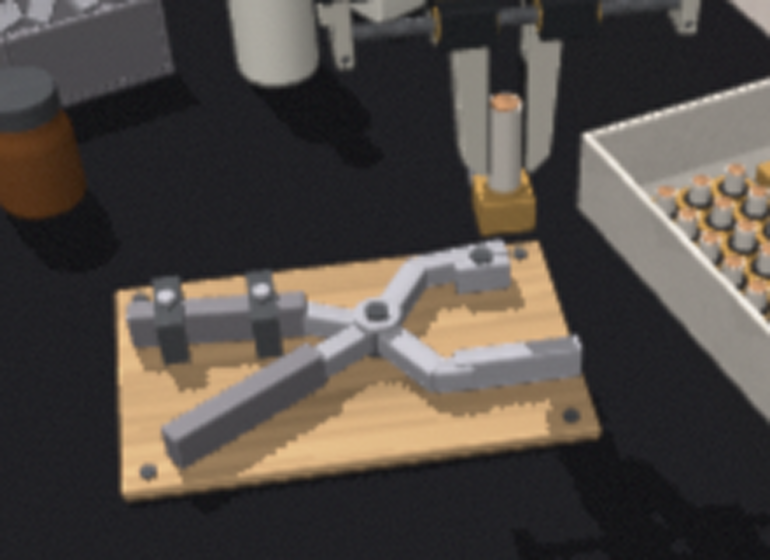

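Emit:
jog_arm(
  motion=[
    [0.005,0,0.1,0,0,0,0],
    [0.005,0,0.22,0,0,0,0],
    [0.005,0,0.32,0,0,0,0],
    [0.005,0,0.39,0,0,0,0],
    [0.005,0,0.43,0,0,0,0],
    [0.005,0,0.445,0,0,0,0],
    [0.005,0,0.455,0,0,0,0],
    [0.005,0,0.455,0,0,0,0],
    [0.005,0,0.455,0,0,0,0],
    [0.005,0,0.455,0,0,0,0],
  ],
)

```text
time: 9.48
tool_pos: [630.5, 141.6, 44.1]
eef_rot: [3.14, -0.001, 1.306]
contact_force: [1.0, -0.0, -1.6]
grip_width: 17.6
```

```bash
python3 - <<'E'
from h import *
plan(630,140.5,42,74.9)
for c in ['scene','side']:
    im=get_image(c); save(im,c+'5.png',(320,170,520,330) if c=='scene' else (180,60,400,200),3.5)
E
```

```text
t 9.48 pos [630.5 141.6  44.1] rpy [179.9  -0.   74.8] F [ 1.  -0.  -1.6] w 17.6
shift [-0.006 -0.001  0.01 ] turn [ 0.001 -0.    -0.001] q [0.18 0.15 1.69 0.   1.3  0.45]
```

View pics/scene5.png

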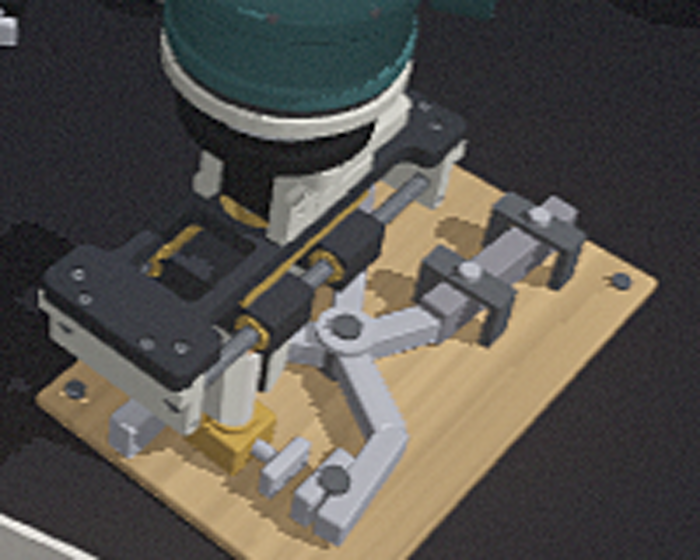

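View pics/side5.png

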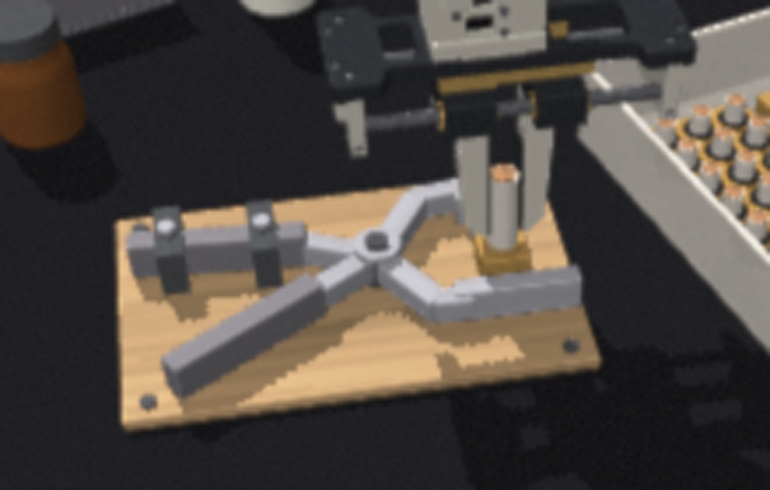

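Emit:
jog_arm(
  motion=[
    [0,0,0.004,0,0,0,0],
    [0,0,0.006,0,0,0,0],
    [0,0,0.006,0,0,0,0.1],
    [0,0,0.006,0,0,0,0.3],
    [0,0,0.006,0,0,0,0.5],
    [0,0,0.006,0,0,0,0.5],
    [0,0,0.006,0,0,0,0.5],
    [0,0,0.006,0,0,0,0.5],
    [0,0,0.006,0,0,0,0.5],
    [0,0,0.006,0,0,0,0.5],
  ],
)

```text
time: 10.42
tool_pos: [630.1, 141.5, 41.9]
eef_rot: [3.142, 0.0, 1.306]
contact_force: [-0.9, -0.4, -0.1]
grip_width: 46.4
```

Emit:
jog_arm(
  motion=[
    [0,0,-0.05,0,0,0,0.5],
    [0,0,-0.15,0,0,0,0.5],
    [0,0,-0.3,0,0,0,0.5],
    [0,0,-0.45,0,0,0,0.5],
    [-0.1,-0.15,-0.5,0,0,0,0.5],
    [-0.2,-0.3,-0.5,0,0,0,0.5],
    [-0.2,-0.45,-0.5,0,0,0,0.3],
    [-0.2,-0.55,-0.5,0,0,0,0],
    [-0.2,-0.55,-0.5,0,0,0,0],
    [-0.2,-0.55,-0.5,0,0,0,0],
  ],
)

```text
time: 11.25
tool_pos: [513.3, 131.9, 143.2]
eef_rot: [3.14, -0.001, 1.306]
contact_force: [0.1, -0.8, -0.4]
grip_width: 24.5
```

```bash
python3 - <<'E'
from h import *
# seat->world
o=np.array([632,140]);a=np.radians(-15);R=np.array([[np.cos(a),-np.sin(a)],[np.sin(a),np.cos(a)]])
for c in ['scene','side','wrist']:
    im=get_image(c); save(im,c+'6.png',{'scene':(320,170,520,330),'side':(180,60,400,200),'wrist':(0,0,640,250)}[c],1.2 if c=='wrist' else 3.5)
    C=cloud(im);v=im['z_map']>0;F=im['frame'].astype(int)
    q=(C[...,:2]-o)@R
    n=v&(abs(q[...,0])<30)&(q[...,1]>-22)&(q[...,1]<40)
    t=n&(C[...,2]>73)&(C[...,2]<84)
    if t.sum()>5: print(c,'top',t.sum(),q[t].mean(0).round(1),C[t][:,2].mean().round(1))
    b=n&(C[...,2]>24)&(C[...,2]<33)&(F.max(-1)-F.min(-1)>60)
    if b.sum()>20: print('brass',cv2.minAreaRect(q[b].astype(np.float32)))
plan(457,134,134,80)
E
```

```text
scene top 112 [-0.1  2.2] 78.5
brass ((-1.2191038131713867, 2.1901588439941406), (29.79854393005371, 31.134265899658203), 86.46951293945312)
side top 63 [-2.3 -0.1] 78.8
brass ((-1.3657474517822266, 1.140641212463379), (31.01813316345215, 29.8032169342041), 89.33086395263672)
wrist top 678 [-3.4  1.2] 78.2
brass ((-2.9806880950927734, 1.0080556869506836), (29.896121978759766, 30.081106185913086), 88.0518798828125)
t 11.4 pos [514.2 131.6 142.1] rpy [180.   -0.   74.8] F [-0.1  0.4  0.5] w 12.3
shift [-0.064 -0.279  0.041] turn [ 0.    -0.    -0.058] q [ 0.2  -0.17  1.85 -0.    1.47  0.47]
```

View pics/scene6.png

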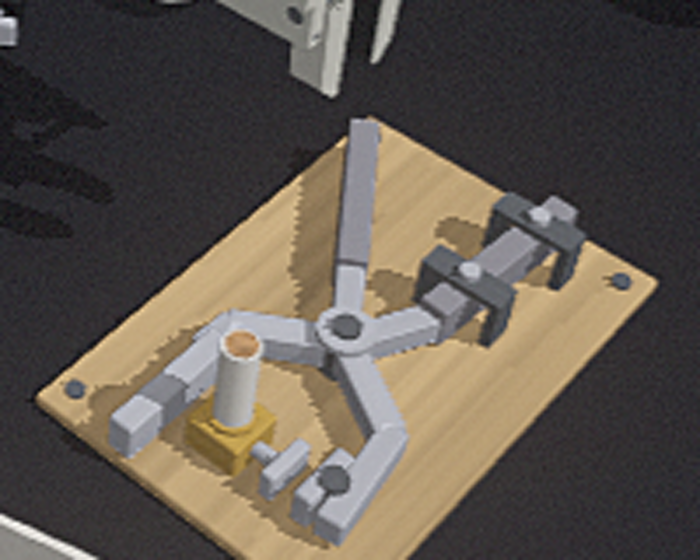

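View pics/wrist6.png

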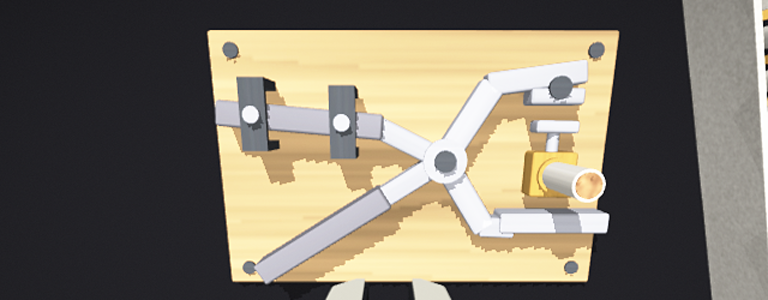

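```bash
python3 -c "
from h import *
plan(467,103.5,80,93)"
```

```text
t 11.4 pos [514.2 131.6 142.1] rpy [180.   -0.   74.8] F [-0.1  0.4  0.5] w 12.3
shift [-0.198 -0.191  0.311] turn [ 0.     0.    -0.202] q [ 0.2  -0.17  1.85 -0.    1.47  0.47]
```

Emit:
jog_arm(
  motion=[
    [-0.1,-0.1,0,0,0,-0.06,0],
    [-0.198,-0.191,0.05,0,0,-0.13,0],
    [-0.198,-0.191,0.15,0,0,-0.202,0],
    [-0.198,-0.191,0.25,0,0,-0.202,0],
    [-0.198,-0.191,0.31,0,0,-0.202,0],
    [-0.198,-0.191,0.31,0,0,-0.202,0],
    [-0.198,-0.191,0.31,0,0,-0.202,0],
    [-0.198,-0.191,0.31,0,0,-0.202,0],
    [-0.198,-0.191,0.31,0,0,-0.202,0],
    [-0.198,-0.191,0.31,0,0,-0.202,0],
  ],
)

```text
time: 12.23
tool_pos: [466.7, 103.7, 80.7]
eef_rot: [3.141, -0.0, 1.623]
contact_force: [0.4, -0.2, -0.2]
grip_width: 0.5
```

```bash
python3 - <<'E'
from h import *
plan(467,103.5,15,93)
for c in ['wrist','side']:
    im=get_image(c); save(im,c+'7.png',(180,60,400,200) if c=='side' else None,3.5 if c=='side' else 1.2)
E
```

```text
t 12.23 pos [466.7 103.7  80.7] rpy [179.9  -0.   93. ] F [ 0.4 -0.2 -0.2] w 0.5
shift [-0.001  0.001  0.329] turn [ 0.001 -0.    -0.   ] q [ 0.17 -0.25  2.02 -0.    1.38  0.11]
```

View pics/wrist7.png

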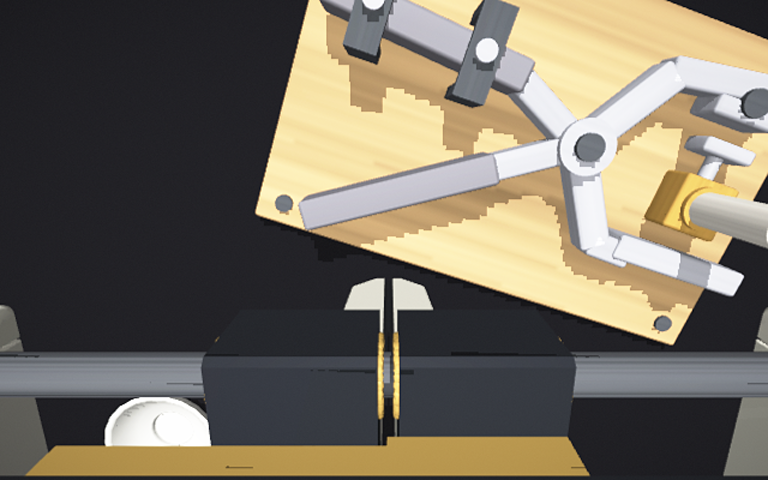

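View pics/side7.png

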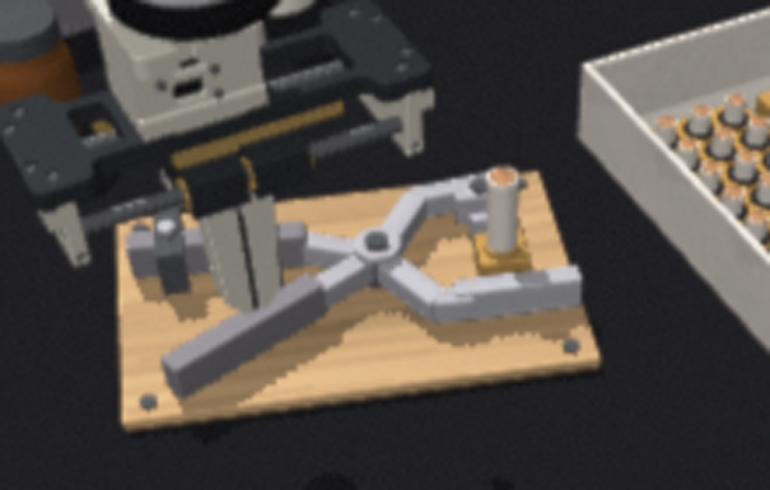

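Emit:
jog_arm(
  motion=[
    [0,0,0.06,0,0,0,0],
    [0,0,0.15,0,0,0,0],
    [0,0,0.22,0,0,0,0],
    [0,0,0.28,0,0,0,0],
    [0,0,0.31,0,0,0,0],
    [0,0,0.32,0,0,0,0],
    [0,0,0.325,0,0,0,0],
    [0,0,0.325,0,0,0,0],
    [0,0,0.325,0,0,0,0],
    [0,0,0.325,0,0,0,0],
  ],
)

```text
time: 13.17
tool_pos: [466.5, 103.6, 15.5]
eef_rot: [3.141, -0.0, 1.623]
contact_force: [0.5, -0.4, -0.1]
grip_width: 0.3
```

```bash
python3 - <<'E'
from h import *
plan(449.5,163.7,15,93)
im=get_image('side'); save(im,'side8.png',(180,60,400,200),3.5)
im=get_image('scene'); save(im,'scene8.png',(320,150,520,330),3)
E
```

```text
t 13.17 pos [466.5 103.6  15.5] rpy [179.9  -0.   93. ] F [ 0.5 -0.4 -0.1] w 0.3
shift [ 0.305 -0.069  0.002] turn [ 0.001 -0.    -0.   ] q [ 0.17 -0.19  2.08  0.    1.25  0.11]
```

View pics/side8.png

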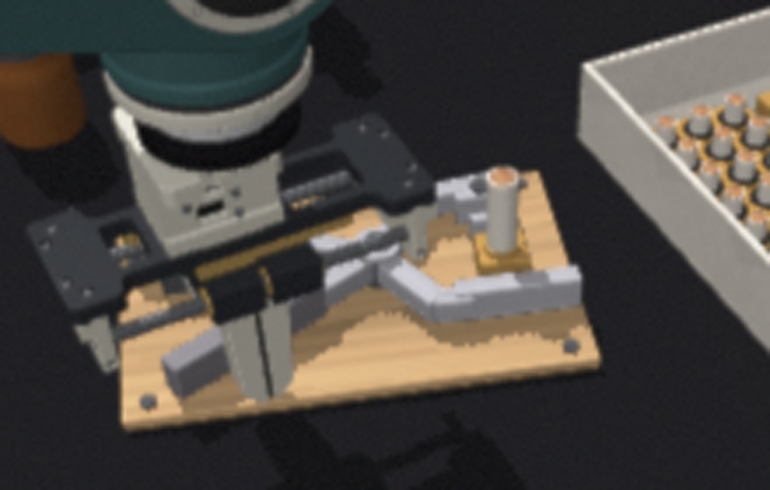

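View pics/scene8.png

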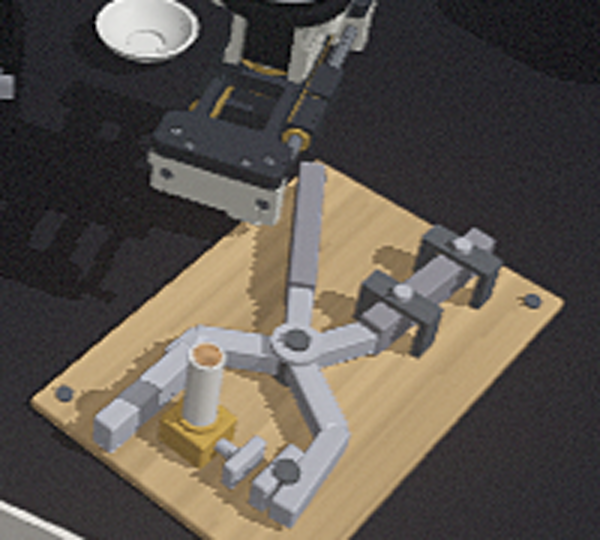

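Emit:
jog_arm(
  motion=[
    [0.03,-0.007,0,0,0,0,0],
    [0.06,-0.014,0,0,0,0,0],
    [0.085,-0.02,0,0,0,0,0],
    [0.105,-0.025,0,0,0,0,0],
    [0.125,-0.03,0,0,0,0,0],
    [0.145,-0.035,0,0,0,0,0],
    [0.165,-0.038,0,0,0,0,0],
    [0.18,-0.04,0,0,0,0,0],
    [0.19,-0.043,0,0,0,0,0],
    [0.2,-0.045,0,0,0,0,0],
  ],
)

```text
time: 14.1
tool_pos: [455.2, 143.2, 14.9]
eef_rot: [3.141, 0.0, 1.623]
contact_force: [2.7, -1.4, -0.0]
grip_width: 0.7
```

```bash
python3 - <<'E'
from h import *
plan(449.5,163.7,15,93)
im=get_image('scene'); save(im,'scene9.png',(320,150,520,330),4)
E
```

```text
t 14.1 pos [455.2 143.2  14.9] rpy [180.   0.  93.] F [ 2.7 -1.4 -0. ] w 0.7
shift [ 0.104 -0.023 -0.001] turn [ 0.  0. -0.] q [ 0.25 -0.19  2.08 -0.    1.25  0.2 ]
```

View pics/scene9.png

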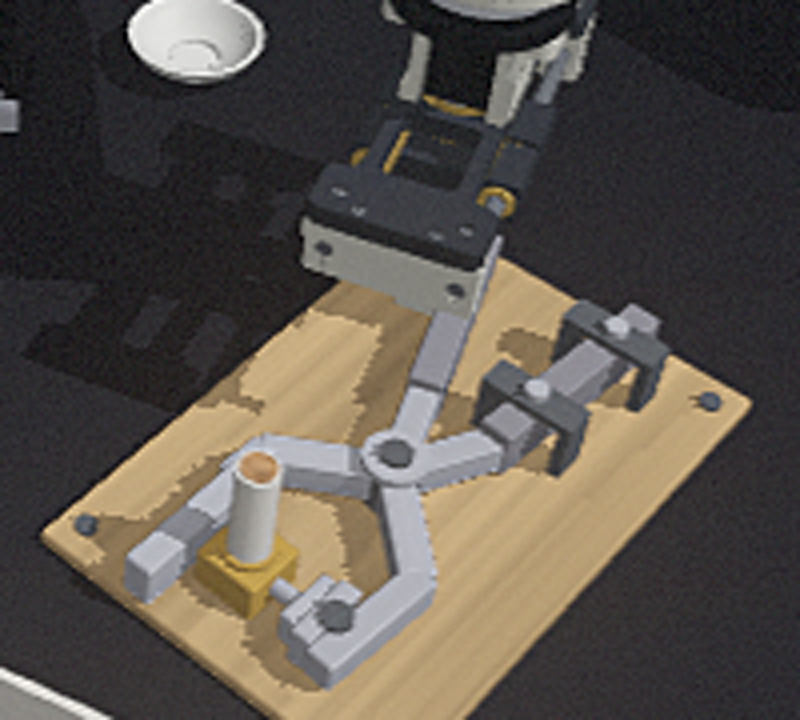

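Jaw has just reached the plate; continuing the press gently.

Emit:
jog_arm(
  motion=[
    [0.01,-0.003,0,0,0,0,0],
    [0.02,-0.005,0,0,0,0,0],
    [0.03,-0.007,0,0,0,0,0],
    [0.04,-0.009,0,0,0,0,0],
    [0.05,-0.011,0,0,0,0,0],
    [0.06,-0.013,0,0,0,0,0],
    [0.07,-0.015,0,0,0,0,0],
    [0.08,-0.017,0,0,0,0,0],
    [0.085,-0.018,0,0,0,0,0],
    [0.085,-0.018,0,0,0,0,0],
  ],
)

```text
time: 14.98
tool_pos: [450.5, 160.0, 14.8]
eef_rot: [-3.141, -0.0, 1.623]
contact_force: [0.6, -2.4, 0.8]
grip_width: 0.7
```

```bash
python3 - <<'E'
from h import *
plan(449.5,163.7,15,93)
im=get_image('scene'); save(im,'scene10.png',(320,150,520,330),4)
E
```

```text
t 14.98 pos [450.5 160.   14.8] rpy [-180.   -0.   93.] F [ 0.6 -2.4  0.8] w 0.7
shift [ 0.019 -0.004 -0.001] turn [-0. -0.  0.] q [ 0.29 -0.19  2.08  0.    1.25  0.24]
```

View pics/scene10.png

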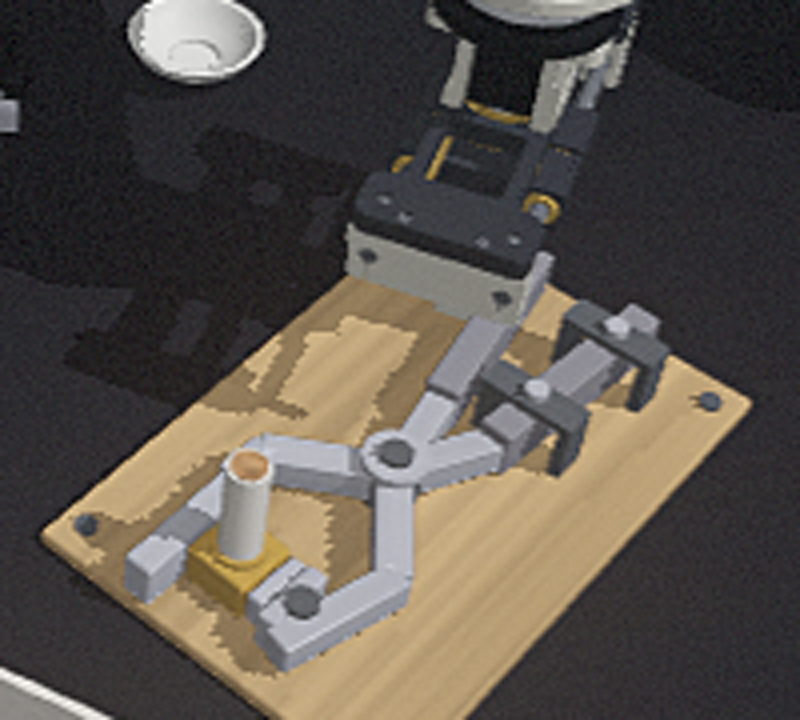

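Emit:
jog_arm(
  motion=[
    [0.005,-0.001,0,0,0,0,0],
    [0.01,-0.002,0,0,0,0,0],
    [0.015,-0.003,0,0,0,0,0],
    [0.02,-0.004,0,0,0,0,0],
    [0.022,-0.005,0,0,0,0,0],
    [0.025,-0.005,0,0,0,0,0],
    [0.027,-0.005,0,0,0,0,0],
    [0.03,-0.006,0,0,0,0,0],
    [0.03,-0.006,0,0,0,0,0],
    [0.03,-0.006,0,0,0,0,0],
  ],
)

```text
time: 15.87
tool_pos: [449.8, 164.2, 14.9]
eef_rot: [3.14, 0.003, 1.623]
contact_force: [7.7, -17.9, -0.8]
grip_width: 0.6
```

```bash
python3 - <<'E'
from h import *
plan(449.5,163.7,15,93)
im=get_image('scene'); save(im,'scene11.png',(320,210,460,330),5.5)
E
```

```text
t 15.87 pos [449.8 164.2  14.9] rpy [179.9   0.2  93. ] F [  7.7 -17.9  -0.8] w 0.6
shift [-0.003 -0.002 -0.001] turn [ 0.001  0.002 -0.   ] q [ 0.3  -0.19  2.08 -0.    1.25  0.25]
```

View pics/scene11.png

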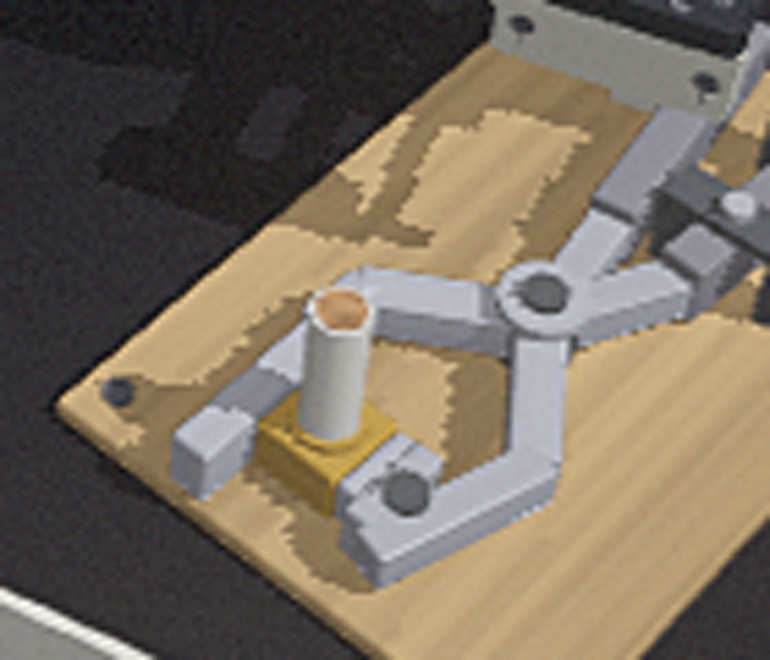

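Emit:
jog_arm(
  motion=[
    [-0.02,0.005,0,0,0,0,0],
    [-0.06,0.013,0,0,0,0,0],
    [-0.1,0.023,0,0,0,0,0],
    [-0.15,0.034,0,0,0,0,0],
    [-0.2,0.045,0,0,0,0,0],
    [-0.25,0.057,0,0,0,0,0],
    [-0.29,0.066,0,0,0,0,0],
    [-0.32,0.072,0,0,0,0,0],
    [-0.33,0.075,0,0,0,0,0],
    [-0.33,0.075,0,0,0,0,0],
  ],
)

```text
time: 16.75
tool_pos: [467.7, 100.1, 14.8]
eef_rot: [3.142, -0.0, 1.622]
contact_force: [-0.2, 0.5, -0.2]
grip_width: 0.4
```

Emit:
jog_arm(
  motion=[
    [0,0,-0.1,0,0,0,0],
    [0,0,-0.25,0,0,0,0],
    [0,0,-0.4,0,0,0,0],
    [0,0,-0.6,0,0,0,0],
    [0,0,-0.75,0,0,0,0],
    [-0.2,0,-0.75,0,0,0,0],
    [-0.3,0,-0.75,0,0,0,0],
    [-0.3,0,-0.75,0,0,0,0],
    [-0.3,0,-0.75,0,0,0,0],
    [-0.3,0,-0.75,0,0,0,0],
  ],
)

```text
time: 17.58
tool_pos: [470.6, 41.2, 164.7]
eef_rot: [-3.141, -0.0, 1.623]
contact_force: [-0.7, 0.2, 0.1]
grip_width: 0.8
```

```bash
python3 - <<'E'
from h import *
o=np.array([632,140]);a=np.radians(-15);R=np.array([[np.cos(a),-np.sin(a)],[np.sin(a),np.cos(a)]])
for c in ['scene','side']:
    im=get_image(c); save(im,c+'12.png',(320,180,500,330) if c=='scene' else (180,60,400,200),4 if c=='scene' else 3.5)
    C=cloud(im);v=im['z_map']>0;F=im['frame'].astype(int)
    q=(C[...,:2]-o)@R
    n=v&(abs(q[...,0])<32)&(q[...,1]>-30)&(q[...,1]<42)
    t=n&(C[...,2]>73)&(C[...,2]<84)
    print(c,'top',t.sum(),q[t].mean(0).round(1),C[t][:,2].mean().round(1))
    b=n&(C[...,2]>22)&(C[...,2]<33)&(F.max(-1)-F.min(-1)>60)
    print('brass',cv2.minAreaRect(q[b].astype(np.float32)))
    g=n&(C[...,2]>19)&(C[...,2]<30)&(F.max(-1)-F.min(-1)<45)&(q[...,1]>0)&(abs(q[...,0])<16)&(q[...,1]<36)
    print('plate',g.sum(), np.percentile(q[g][:,1],[2,50,98]) if g.sum() else '')
    print([(round(r['score'],2),((np.array(r['at'])[:2]-o)@R).round(1)) for r in spotter.pinpoint('handle',c)])
plan(449.5,163.7,15,93)
E
```

```text
scene top 110 [ 3.6 -7.8] 78.2
brass ((2.938084602355957, -7.7156982421875), (28.893014907836914, 31.389835357666016), 88.10364532470703)
plate 93 [ 6.57800797 11.89270625 14.46727988]
[(0.7, array([-168.4,  -46.4]))]
side top 66 [  1.6 -10.6] 78.7
brass ((2.3716554641723633, -8.168929100036621), (27.55635643005371, 29.86973762512207), 87.12509155273438)
plate 9 [ 8.11583897 11.80435752 13.80490455]
[(0.74, array([-167.2,  -44.1]))]
t 17.78 pos [470.7  41.4 164.7] rpy [-180.   -0.   93.] F [-0.3  0.  -0.3] w 0.6
shift [ 0.616 -0.073  0.749] turn [-0.    -0.     0.001] q [ 0.03 -0.32  1.93  0.    1.53 -0.02]
```

View pics/scene12.png

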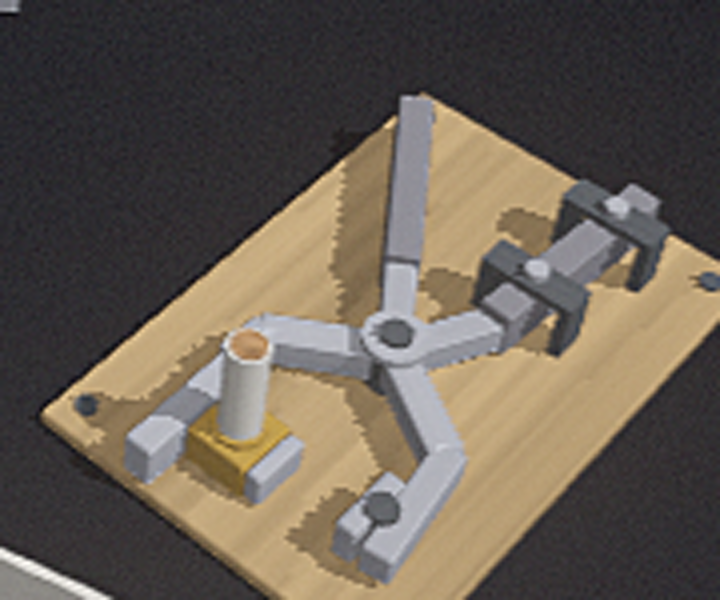

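View pics/side12.png

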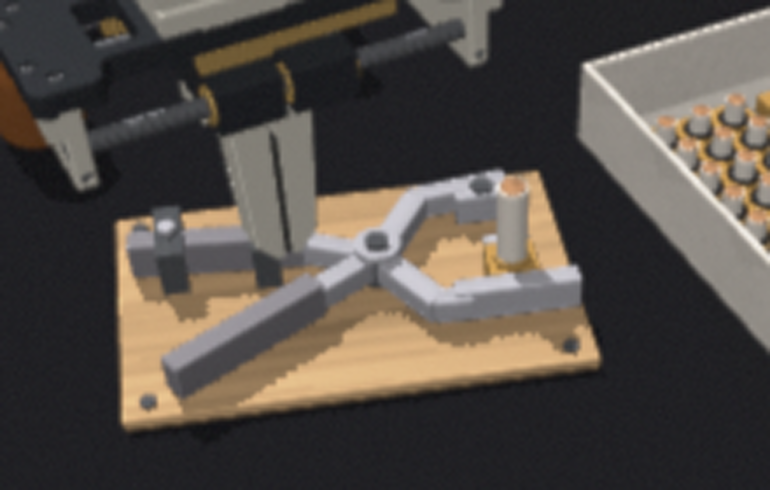

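```bash
python3 -c "
from workcell import env
print(env.job_done())"
```

```text
the job is handed in; nothing more can be done
None
```

The job is done and handed in at about 17.8 s of the 51 s allowed; no verdict was reported.

- **Pick and place:** I gripped the open brass holder by its white stick. It was the one with a visible gap between block and plate; the other two were tight, and the black and turquoise ones were look-alikes. I set it down between the jaws, about 2 mm along and 1 mm across from the seat point, with its plate towards the moving jaw and still open.
- **Press:** I then pressed the free handle with shut fingers until it stopped at about 19 N. I backed off and lifted clear.

**Last checks, from the scene and side cameras, in the seat's frame:**
- **Plate:** it sits tight on the block. Its outer face is about 23 mm from the stick axis, as it should be when clicked home.
- **Holder:** it is upright, with the stick at x about +2 to +3 mm and y about -8 mm, against -16 to -5 allowed. The side view put the stick top at y -10.6, also in range.
- **Handle:** it has sprung back to y about -44 to -46, against below -35 required.
- **Robot:** the fingers are clear, with no contact force.

No checks failed. The two cameras differ by 2–3 mm, which is about the calibration error. I read the stud's closure from the images only, as I had no direct reading of that joint.

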